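# Set four sample containers into their holding blocks by size

## Task

Pick out the four small closed sample containers that stand among the round aluminium holding blocks (the glass vial, the black film canister, the amber jar and the yellow tub) and set each in a block by size: the narrowest container in the smallest block, the next in the next, up to the widest in the largest block. Lower each one upright until it stands flat on the floor of its well, without tipping or dropping it, and leave the folded pocket lens and the matchbox where they lie.

Things in the scene. Friction and masses are not known exactly. Their poses are not given: they have to be found in the camera images.
- vial: small clear glass specimen vial with a white screw cap, standing; body 23 mm across and 46 mm high, cap 20 mm across, 62 mm high in all; origin at the centre of its underside, z up its axis
- film_canister: black plastic film canister with a grey lid, standing loose among the blocks; 33 mm across, 50 mm high; origin at the centre of its underside, z up its axis
- amber_jar: small amber glass jar with a white cap, standing; 48 mm across the body, a little drawn in below the cap, 58 mm high in all; origin at the centre of its underside, z up its axis
- screw_tub: low yellow plastic tub with a yellow screw lid, standing; 66 mm across, 41 mm high; origin at the centre of its underside, z up its axis
- block_1_well (a point): centre of the well's floor, 5 mm above the table, of the smallest holding block: a plain aluminium disc fixed to the table, 58 mm across and 15 mm high, with one open round well 40 mm wide and 10 mm deep with a black pad on its floor; z is up
- block_2_well (a point): centre of the well's floor, 5 mm above the table, of the second smallest holding block: a plain aluminium disc fixed to the table, 68 mm across and 15 mm high, with one open round well 50 mm wide and 10 mm deep with a black pad on its floor; z is up
- block_3_well (a point): centre of the well's floor, 5 mm above the table, of the second largest holding block: a plain aluminium disc fixed to the table, 82 mm across and 15 mm high, with one open round well 64 mm wide and 10 mm deep with a black pad on its floor; z is up
- block_4_well (a point): centre of the well's floor, 5 mm above the table, of the largest holding block: a plain aluminium disc fixed to the table, 100 mm across and 15 mm high, with one open round well 82 mm wide and 10 mm deep with a black pad on its floor; z is up
- loupe: folded pocket lens, dark brown cover with a round pale lens end, 31 x 68 x 16 mm, lying on the table, not part of the job; origin at the centre of its underside, y along its length, towards the lens end
- matchbox: closed red matchbox, 36 x 53 x 15 mm, lying on the table, not part of the job; origin at the centre of its underside, y along its length
Mind the look-alikes: they are no part of the job. Leave any blue look-alike of the amber_jar alone.

How it is judged:
At the end, for the whole second after the job is handed in: The vial stands in block 1 (smallest), the film canister in block 2, the amber jar in block 3 and the yellow tub in block 4 (largest), each within 12 mm of its well's centre, its underside within 4 mm of the well's floor, upright within 0.1 rad, released and at rest (horizontal distance between vial and block_1_well below 0.012 m and z of vial in the frame of block_1_well between -0.003 and 0.004 m and angle between each of vial, film_canister, amber_jar, screw_tub's own z axis and vertical below 0.1 rad and linear speed of each of vial, film_canister, amber_jar, screw_tub below 0.02 m/s and horizontal distance between film_canister and block_2_well below 0.012 m and z of film_canister in the frame of block_2_well between -0.003 and 0.004 m and horizontal distance between amber_jar and block_3_well below 0.012 m and z of amber_jar in the frame of block_3_well between -0.003 and 0.004 m and horizontal distance between screw_tub and block_4_well below 0.012 m and z of screw_tub in the frame of block_4_well between -0.003 and 0.004 m); the robot touches nothing.
It fails at once if a container is tipped by more than about 45 degrees (angle between any of vial, film_canister, amber_jar, screw_tub's own z axis and vertical above 0.8 rad).
It fails at once if a container is dropped (moves faster than 0.8 m/s out of the fingers) ((linear speed of vial above 0.8 m/s and contact force between the fingers and vial below 0.05 N) or (linear speed of film_canister above 0.8 m/s and contact force between the fingers and film_canister below 0.05 N) or (linear speed of amber_jar above 0.8 m/s and contact force between the fingers and amber_jar below 0.05 N) or (linear speed of screw_tub above 0.8 m/s and contact force between the fingers and screw_tub below 0.05 N)).
It fails at once if the pocket lens or the matchbox is moved by more than 30 mm (distance of any of loupe, matchbox from where it was at the start of the episode above 0.03 m).
It also fails if it takes over 96 s, if anything falls off the work surface, if the arm or the gripper's body presses on something with over 40 N, if the wrist force passes 120 N, or if a joint passes its speed limit or range.

## Robot

A 7-joint arm with a two-finger parallel gripper is mounted at the origin on a cart in front of the work surface, level with it; the furniture and walls round the work are solid. World frame = base frame: x ahead of the robot, y to its left, z up, the work surface at z = 0. Lengths are in m, angles in rad, forces in N, time in s.
With the tool pointing down it reaches from about 0.35 to 0.9 m from the base axis. Payload 8.1 kg.
Tool frame: the origin (TCP) lies at the very end of the fingers, on their centre line; the grasp point (between the pads) lies 19 mm behind it (arm.pinch_z is the distance from the TCP to the grasp point, in m); z points along the fingers, y is the line along which they close (so a half turn about z gives the same grasp; the last joint's range is limited). The gripper opens to 92 mm and grips with 3 to 60 N. Pads are 19 mm wide; open, the fingers measure 130 mm over their backs; the gripper's body (75 mm by 190 mm) begins 47 mm behind the grasp point.
Start: joints at [-1.335, 0.434, 0.025, 1.573, -0.012, 1.134, -0.075], TCP at [0.208, 0.589, 0.227] pointing down, gripper open.
Joint ranges: [-2.62, 2.62], [-0.44, 2.09], [-1.27, 1.32], [0.08, 2.57], [-1.32, 4.46], [0.12, 2], [-2.74, 2.74]. Speed limits (rad/s): [2.22, 2.22, 3.01, 3.01, 3.14, 3.14, 3.14].

## Interface

Orientations are given as a unit quaternion [w, x, y, z].
In Python, from plant import arm gives the robot as it stands.
- The arm moves only by the tool carry_out, never from a script. Its arguments are lists of equal length, an entry for each row: "delta_pos": the shift along the tool's x, y, z in parts of the range, where 1.0 means 1 m, a list of three; "twist": the turn, a rotation vector about the tool's x, y, z in a scale on which 1.0 is 120 degrees, a list of three; "jaw": the opening, from 0 (shut) to 1 (fully open). In form: {"delta_pos": [[dx, dy, dz], ...], "twist": [[ax, ay, az], ...], "jaw": [jaw, ...]}. A call has exactly 10 rows; each row is the pose to reach, as a shift and turn from the pose commanded when the call began, along the tool's axes at that moment; what a row does not reach only later rows make up. A row lasts 1/12 s, in which the tool goes at most 41.7 mm and 7.16 degrees, less where a joint would pass 70% of its speed; a pose out of reach is approached as far as the arm can. A call with a gripper value outside its range is refused whole. The fingers move at their own pace and stop on an object; "squeeze" is the grip in N (left out, the last holds). Time passes only in rows, so rows that repeat a pose let the fingers close, or fill a call up. It gives the time, the measured TCP pose, the force, the opening and the grip force at its end, in the units of the state.
- arm.sense(): the state, without advancing time (a new reading comes with each control period).
- arm.camera(name): name is "side" or "top" or "wrist"; returns a dict with "img" (480x640x3 uint8, red, green, blue), "z_map" (480x640 float32, m along the optical axis (not along the pixel's ray), 0 where there is no reading), "fx", "fy", "cx", "cy" (pixels), "eye" and "rotation" of the camera in the world; the wrist camera has in their place "mount" (4x4, takes a point from camera to tool coordinates, whose origin is the TCP and whose axes are the flange's). Camera axes: x right, y up, looking along -z (the intrinsics and any distortion apply to the point x, -y, -z); pixel columns grow to the right and rows downward; lengths in m; the calibration is good to about 2 mm. A picture is of the moment at which its call begins: read the wrist's pose just before it.
- arm.finish_job(): hands the job in; it is judged then, once.
Trained networks look in a picture, given as the dict that the camera call returned (one of the last four; its "shot" number tells which), for a name from the list of things; names that differ only in an ending like _2 or _b are one class to them, and where a whole thing is asked for, a point or a joint stands for the part that bears it (a point fixed in the world has none). Each returns a list of dicts, best first, with "confidence" (0 to 1); they miss things now and then, are a little off and sometimes report something else, mostly with a low value. They report only what shows in the picture. A call takes as long as a camera call. They do not tell look-alikes from the thing itself.
- arm.spot_in(picture, name): "xyz" ([x, y, z] in m, in world coordinates, good to about 4 mm: the middle of the surface that is visible of it).
- arm.mark_of(picture, name): "xyz" ([x, y, z] in m, in world coordinates, good to about 4 mm: a listed point, or the origin of a listed thing).
The state is a dict: "time": time; "joints": joint angles; "joint_vel": joint speeds; "joint_efforts": joint torques, N m; "eef_pos": TCP position; "orientation": TCP orientation; "wrist_force": force on the tool from outside, world axes, zero at the start; "ft_torque": the same for the moment, N m; "opening": opening from 0.0 (shut) to 1.0 (fully open); "grasp_force": force on a finger pad.
Only numpy, scipy, OpenCV 4.12 (cv2) and the standard library are available. Lean on these libraries where they do the work, as an engineer would, in place of code of your own. Each camera call takes 0.05 s, during which the arm holds its last target. There are 200 camera calls.

## Working session

There is one attempt and no reset: what is moved stays moved. The work goes in short steps, Python scripts to look and compute and a tool call to move; the robot and the scene stay as the last step left them, time stands still between calls to the robot, and variables do not carry over. Pictures are saved under pics/ and viewed, at most 14 in all, crops included, and the job is handed in when it is done.

Besides the shell and the picture viewer there is one more tool, called after "Emit:" by a JSON object that holds its "op" and its "data", one argument or row to a line. carry_out: Moves the arm, as the interface text tells. Its arguments: {"type":"object","properties":{"delta_pos":{"type":"array","items":{"type":"array","items":{"type":"number"}}},"twist":{"type":"array","items":{"type":"array","items":{"type":"number"}}},"jaw":{"type":"array","items":{"type":"number"}},"squeeze":{"type":"number"}},"required":["delta_pos","twist","jaw"]}

```bash
mkdir -p pics; ls
cat > h.py <<'E'
import numpy as np, cv2
from plant import arm
def save(c,n): cv2.imwrite(f'pics/{n}.png',c['img'][:,:,::-1])
def world(c,u,v):
    z=c['z_map'][int(v),int(u)]
    p=np.array([(u-c['cx'])/c['fx']*z,-(v-c['cy'])/c['fy']*z,-z])
    return np.array(c['eye'])+np.array(c['rotation'])@p
def pix(c,P):
    q=np.array(c['rotation']).T@(np.array(P)-np.array(c['eye']))
    return np.round([c['cx']+c['fx']*q[0]/-q[2], c['cy']-c['fy']*q[1]/-q[2]])
E
python3 - <<'E'
from h import *
names='vial film_canister amber_jar screw_tub block_1_well block_2_well block_3_well block_4_well loupe matchbox'.split()
s=arm.sense(); print({k:np.round(v,3).tolist() for k,v in s.items()})
for cam in ('top','side'):
    c=arm.camera(cam); save(c,cam+'0')
    print(cam,{k:(np.round(v,3).tolist()) for k,v in c.items() if k not in('img','z_map')})
    for n in names:
        print(n,[(np.round(d['xyz'],3).tolist(),round(d['confidence'],2),pix(c,d['xyz']).tolist()) for d in arm.mark_of(c,n)[:3]])
E
```

```text
pics
{'time': 0.0, 'joints': [-1.335, 0.435, 0.025, 1.574, -0.012, 1.134, -0.075], 'joint_vel': [-0.0, -0.0, -0.001, 0.001, 0.0, 0.0, -0.002], 'joint_efforts': [0.001, -66.784, 0.985, -31.446, -0.061, 0.043, 0.0], 'eef_pos': [0.208, 0.589, 0.226], 'orientation': [-0.0, 0.169, 0.986, -0.001], 'wrist_force': [0.229, -0.313, 0.341], 'ft_torque': [0.031, 0.058, 0.021], 'grasp_force': 0.0, 'opening': 1.0}
top {'fx': 446.333, 'fy': 446.333, 'cx': 311.201, 'cy': 249.147, 'eye': [0.364, 0.011, 0.876], 'rotation': [0.716, 0.032, -0.061, -0.694], 'shot': 1}Traceback (most recent call last):
  File "<stdin>", line 8, in <module>
  File "h.py", line 9, in pix
    q=np.array(c['rotation']).T@(np.array(P)-np.array(c['eye']))
      ~~~~~~~~~~~~~~~~~~~~~~~~~^^~~~~~~~~~~~~~~~~~~~~~~~~~~~~~~~
ValueError: matmul: Input operand 1 has a mismatch in its core dimension 0, with gufunc signature (n?,k),(k,m?)->(n?,m?) (size 3 is different from 4)
```

```bash
sed -i "s/np.array(c\['rotation'\])/R(c['rotation'])/; 2a from scipy.spatial.transform import Rotation\ndef R(q): return Rotation.from_quat(q,scalar_first=True).as_matrix()" h.py
python3 - <<'E'
from h import *
names='vial film_canister amber_jar screw_tub block_1_well block_2_well block_3_well block_4_well loupe matchbox'.split()
for cam in ('top','side'):
    c=arm.camera(cam); save(c,cam+'1')
    print(cam,{k:(np.round(v,3).tolist()) for k,v in c.items() if k not in('img','z_map')})
    for n in names:
        print(n,[(np.round(d['xyz'],3).tolist(),round(d['confidence'],2),pix(c,d['xyz']).tolist()) for d in arm.mark_of(c,n)[:3]])
E
```

```text
top {'fx': 446.333, 'fy': 446.333, 'cx': 311.201, 'cy': 249.147, 'eye': [0.364, 0.011, 0.876], 'rotation': [0.716, 0.032, -0.061, -0.694], 'shot': 2}
vial [([0.461, -0.077, 0.002], 0.54, [338.0, 260.0])]
film_canister [([0.642, 0.269, 0.002], 0.93, [167.0, 164.0]), ([0.653, 0.066, -0.002], 0.71, [269.0, 163.0])]
amber_jar [([0.349, 0.085, -0.001], 0.84, [253.0, 314.0]), ([0.444, 0.077, 0.0], 0.77, [259.0, 265.0]), ([0.402, 0.168, -0.0], 0.64, [212.0, 286.0])]
screw_tub [([0.654, 0.068, -0.0], 0.73, [269.0, 163.0])]
block_1_well [([0.648, -0.093, 0.003], 0.63, [347.0, 168.0])]
block_2_well [([0.424, 0.289, 0.011], 0.65, [147.0, 272.0]), ([0.436, -0.295, 0.004], 0.32, [447.0, 276.0])]
block_3_well [([0.437, -0.292, 0.004], 0.58, [446.0, 275.0]), ([0.628, -0.256, 0.003], 0.56, [427.0, 181.0])]
block_4_well [([0.627, -0.255, 0.002], 0.56, [426.0, 182.0])]
loupe [([0.544, 0.156, 0.0], 0.76, [222.0, 214.0])]
matchbox [([0.54, -0.197, 0.003], 0.91, [398.0, 222.0])]
side {'fx': 495.11, 'fy': 495.11, 'cx': 321.785, 'cy': 238.69, 'eye': [0.506, 0.841, 0.569], 'rotation': [0.016, 0.013, 0.485, 
[... 233 characters left out ...]
), ([0.351, -0.064, 0.004], 0.88, [374.0, 238.0]), ([0.348, 0.086, -0.001], 0.67, [385.0, 282.0])]
screw_tub [([0.654, 0.069, -0.001], 0.87, [226.0, 279.0]), ([0.44, 0.079, 0.002], 0.29, [337.0, 279.0])]
block_1_well [([0.646, -0.093, 0.001], 0.91, [239.0, 235.0]), ([0.655, 0.068, -0.002], 0.67, [225.0, 279.0]), ([0.462, -0.077, -0.0], 0.59, [323.0, 237.0])]
block_2_well [([0.428, 0.284, 0.003], 0.73, [354.0, 357.0]), ([0.646, 0.273, 0.002], 0.73, [215.0, 356.0])]
block_3_well [([0.432, -0.293, 0.005], 0.57, [331.0, 191.0])]
block_4_well [([0.626, -0.256, 0.006], 0.93, [253.0, 198.0])]
loupe [([0.54, 0.155, -0.0], 0.74, [284.0, 307.0])]
matchbox [([0.536, -0.197, 0.0], 0.58, [290.0, 211.0])]
```

View pics/top1.png

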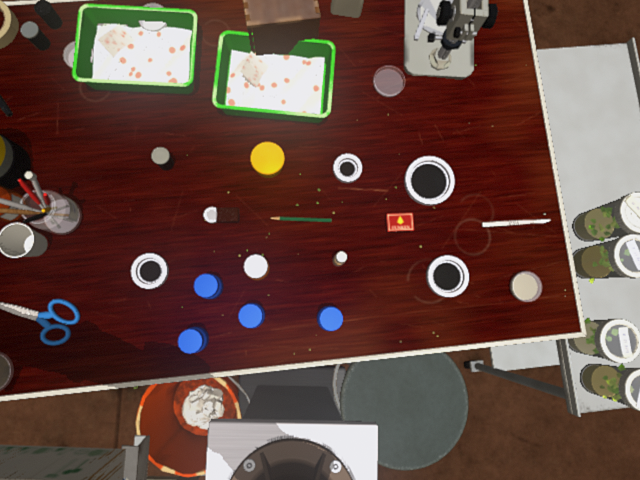

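View pics/side1.png

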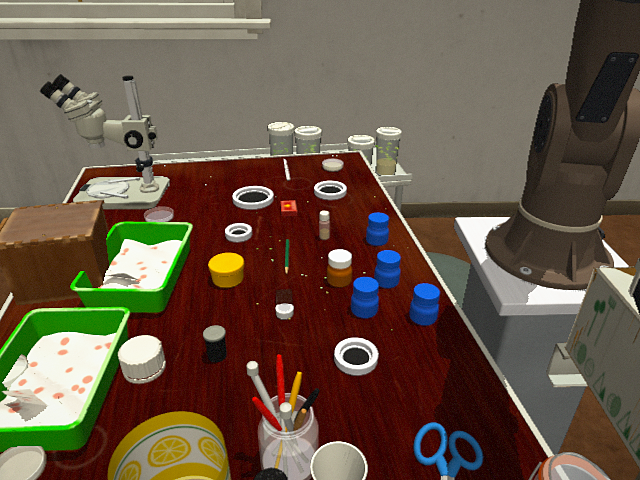

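Top picture: the white-capped jar at (256,266) stands among four blue look-alikes at (207,286), (250,316), (330,319) and (192,341). In the side view it has the only amber body, at (339,268). The other three are the canister (162,156), the tub (267,158) and the vial (341,257). I'll check the jar in a crop and fit circles to the depth points.

```bash
cat >> h.py <<'E'
OBJ=dict(vial=(.460,-.0765,.062,.010),film_canister=(.647,.272,.050,.0165),amber_jar=(.441,.079,.058,.02),screw_tub=(.654,.068,.041,.033),
 b1=(.647,-.093,.015,.029),b2=(.426,.287,.015,.034),b3=(.435,-.293,.015,.041),b4=(.627,-.256,.015,.05))
def cloud(c):
    v,u=np.mgrid[:480,:640]; z=c['z_map']
    P=np.stack([(u-c['cx'])/c['fx']*z,-(v-c['cy'])/c['fy']*z,-z],-1)
    return np.where(z[...,None]>0,P@R(c['rotation']).T+np.array(c['eye']),np.nan)
def fit(c,x,y,h,r,tol=.005):
    W=cloud(c).reshape(-1,3); d=np.hypot(W[:,0]-x,W[:,1]-y)
    Q=W[(d<r+.02)&(abs(W[:,2]-h)<tol)]
    if len(Q)<5: return None
    (cx,cy),rr=cv2.minEnclosingCircle(Q[:,:2].astype(np.float32))
    lo,hi=np.percentile(Q[:,:2],[2,98],axis=0)
    return len(Q),np.round(((lo+hi)/2),4).tolist(),np.round((cx,cy),4).tolist(),round(rr,4),round(float(np.median(Q[:,2])),4)
E
python3 - <<'E'
from h import *
T,S=arm.camera('top'),arm.camera('side')
for n,o in OBJ.items(): print(n,'T',fit(T,*o),'S',fit(S,*o))
a=cv2.resize(T['img'][225:345,170:350],None,fx=2.5,fy=2.5,interpolation=3)
b=cv2.resize(S['img'][215:335,310:450],None,fx=2.5,fy=2.5,interpolation=3)
cv2.imwrite('pics/crop.png',np.hstack([a,b])[:,:,::-1])
E
```

```text
vial T (94, [0.4593, -0.0769], [0.4597, -0.0773], 0.0102, 0.0617) S (55, [0.4606, -0.0734], [0.4595, -0.0746], 0.0108, 0.0628)
film_canister T (248, [0.6421, 0.2693], [0.6432, 0.2691], 0.0175, 0.0497) S (298, [0.6429, 0.2727], [0.6431, 0.2716], 0.0174, 0.0503)
amber_jar T (427, [0.4372, 0.0794], [0.4376, 0.0799], 0.0217, 0.0582) S (294, [0.4385, 0.0824], [0.4388, 0.0819], 0.0231, 0.0591)
screw_tub T (885, [0.6496, 0.0674], [0.6503, 0.0678], 0.0333, 0.0406) S (603, [0.6502, 0.0721], [0.6504, 0.0705], 0.0336, 0.0414)
b1 T (348, [0.6453, -0.0913], [0.6455, -0.0922], 0.0293, 0.015) S (242, [0.6459, -0.0887], [0.6464, -0.0876], 0.0307, 0.0156)
b2 T (490, [0.4259, 0.2843], [0.4263, 0.2847], 0.0342, 0.015) S (662, [0.4271, 0.288], [0.4271, 0.2866], 0.035, 0.0154)
b3 T (562, [0.4339, -0.2926], [0.4344, -0.293], 0.0412, 0.0149) S (254, [0.4348, -0.2887], [0.4345, -0.2898], 0.0426, 0.0154)
b4 T (663, [0.6263, -0.2577], [0.6266, -0.258], 0.0505, 0.0148) S (338, [0.6273, -0.2549], [0.627, -0.2558], 0.0518, 0.0155)
```

View pics/crop.png

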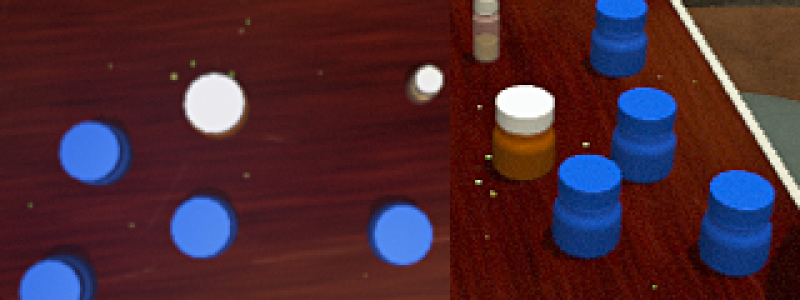

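The crop shows only the (256,266) jar has an amber body with a white cap, so it is the amber jar. The other four are all blue. I'll start with it.

```bash
cat >> h.py <<'E'
def plan(*pts):
    s=arm.sense(); M=R(s['orientation']); p=np.array(s['eef_pos'])
    print('t',round(s['time'],2),'tcp',p.round(4).tolist(),'yaw_y',round(float(np.degrees(np.arctan2(M[1,1],M[0,1]))),1),'tilt_deg',round(float(np.degrees(np.arccos(-M[2,2]))),2),'open',round(s['opening'],3),'F',round(s['grasp_force'],1),'q',np.round(s['joints'],2).tolist())
    for t in pts: print(t,'->',(M.T@(np.array(t)-p)).round(3).tolist())
E
python3 -c "
from h import *
plan((.438,.081,.227),(.438,.081,.11))"
```

```text
t 1.3 tcp [0.2078, 0.5895, 0.2267] yaw_y 70.6 tilt_deg 0.0 open 0.997 F 0.0 q [-1.33, 0.43, 0.03, 1.57, -0.01, 1.13, -0.08]
(0.438, 0.081, 0.227) -> [-0.386, -0.403, -0.0]
(0.438, 0.081, 0.11) -> [-0.386, -0.403, 0.117]
```

Emit:
{"op": "carry_out", "data": {
  "delta_pos": [
    [-0.015,-0.015,0],
    [-0.04,-0.042,0],
    [-0.065,-0.068,0],
    [-0.09,-0.094,0],
    [-0.115,-0.12,0],
    [-0.14,-0.146,0],
    [-0.165,-0.172,0],
    [-0.19,-0.198,0],
    [-0.21,-0.219,0],
    [-0.225,-0.235,0]
  ],
  "twist": [
    [0,0,0],
    [0,0,0],
    [0,0,0],
    [0,0,0],
    [0,0,0],
    [0,0,0],
    [0,0,0],
    [0,0,0],
    [0,0,0],
    [0,0,0]
  ],
  "jaw": [1,1,1,1,1,1,1,0.8,0.8,0.8],
  "squeeze": 12
}}

```text
time: 2.13
eef_pos: [0.3429, 0.2903, 0.227]
orientation: [0.0, 0.17, 0.985, 0.0]
wrist_force: [-0.5, -0.6, -0.2]
opening: 0.835
grasp_force: 0.0
```

Emit:
{"op": "carry_out", "data": {
  "delta_pos": [
    [-0.02,-0.021,0],
    [-0.04,-0.042,0],
    [-0.062,-0.065,0],
    [-0.084,-0.088,0.01],
    [-0.106,-0.111,0.03],
    [-0.125,-0.131,0.05],
    [-0.14,-0.147,0.07],
    [-0.153,-0.16,0.09],
    [-0.161,-0.168,0.1],
    [-0.161,-0.168,0.1]
  ],
  "twist": [
    [0,0,0],
    [0,0,0],
    [0,0,0],
    [0,0,0],
    [0,0,0],
    [0,0,0],
    [0,0,0],
    [0,0,0],
    [0,0,0],
    [0,0,0]
  ],
  "jaw": [0.8,0.8,0.8,0.8,0.8,0.8,0.8,0.8,0.8,0.8]
}}

```text
time: 2.97
eef_pos: [0.4375, 0.0783, 0.125]
orientation: [-0.001, 0.17, 0.985, -0.001]
wrist_force: [-0.0, -0.1, -0.4]
opening: 0.797
grasp_force: 0.0
```

```bash
python3 -c "
from h import *
plan((.438,.081,.014))"
```

```text
t 2.97 tcp [0.4375, 0.0783, 0.125] yaw_y 70.4 tilt_deg 0.18 open 0.797 F 0.0 q [-0.55, 0.28, 0.3, 2.14, -0.12, 0.75, 1.06]
(0.438, 0.081, 0.014) -> [0.0, 0.003, 0.111]
```

Emit:
{"op": "carry_out", "data": {
  "delta_pos": [
    [0,0,0.01],
    [0,0,0.03],
    [0,0,0.05],
    [0,0,0.07],
    [0,0,0.09],
    [0,0,0.105],
    [0,0,0.112],
    [0,0,0.112],
    [0,0,0.112],
    [0,0,0.112]
  ],
  "twist": [
    [0,0,0],
    [0,0,0],
    [0,0,0],
    [0,0,0],
    [0,0,0],
    [0,0,0],
    [0,0,0],
    [0,0,0],
    [0,0,0],
    [0,0,0]
  ],
  "jaw": [0.8,0.8,0.8,0.8,0.8,0.8,0.8,0.8,0.8,0.8]
}}

```text
time: 3.8
eef_pos: [0.4385, 0.0815, 0.0157]
orientation: [0.001, 0.169, 0.986, 0.0]
wrist_force: [0.1, -0.3, 0.0]
opening: 0.799
grasp_force: 0.0
```

Emit:
{"op": "carry_out", "data": {
  "delta_pos": [
    [0,0,0],
    [0,0,0],
    [0,0,0],
    [0,0,0],
    [0,0,0],
    [0,0,0],
    [0,0,0],
    [0,0,0],
    [0,0,0],
    [0,0,0]
  ],
  "twist": [
    [0,0,0],
    [0,0,0],
    [0,0,0],
    [0,0,0],
    [0,0,0],
    [0,0,0],
    [0,0,0],
    [0,0,0],
    [0,0,0],
    [0,0,0]
  ],
  "jaw": [0.7,0.65,0.6,0.55,0.5,0.45,0.4,0.4,0.4,0.4]
}}

```text
time: 4.63
eef_pos: [0.4379, 0.0811, 0.0149]
orientation: [0.0, 0.169, 0.986, 0.0]
wrist_force: [-2.2, -0.2, 5.5]
opening: 0.518
grasp_force: 12.0
```

```bash
python3 -c "
from h import *
p=arm.sense()['eef_pos']
plan((.438,.081,.014),(p[0]-.0036+0,p[1]-.372,.12))"
```

```text
t 4.63 tcp [0.4379, 0.0811, 0.0149] yaw_y 70.6 tilt_deg 0.02 open 0.518 F 12.0 q [-0.47, 0.48, 0.22, 2.23, -0.23, 0.46, 1.16]
(0.438, 0.081, 0.014) -> [-0.0, -0.0, 0.001]
(np.float64(0.43433584676821035), np.float64(-0.29092105497494375), 0.12) -> [-0.12, -0.352, -0.105]
```

Emit:
{"op": "carry_out", "data": {
  "delta_pos": [
    [0,0,-0.005],
    [0,0,-0.02],
    [0,0,-0.04],
    [0,0,-0.065],
    [0,0,-0.09],
    [-0.005,-0.015,-0.105],
    [-0.013,-0.038,-0.107],
    [-0.023,-0.067,-0.107],
    [-0.033,-0.097,-0.107],
    [-0.043,-0.126,-0.107]
  ],
  "twist": [
    [0,0,0],
    [0,0,0],
    [0,0,0],
    [0,0,0],
    [0,0,0],
    [0,0,0],
    [0,0,0],
    [0,0,0],
    [0,0,0],
    [0,0,0]
  ],
  "jaw": [0.4,0.4,0.4,0.4,0.4,0.4,0.4,0.4,0.4,0.4],
  "squeeze": 18
}}

```text
time: 5.47
eef_pos: [0.436, -0.0533, 0.1221]
orientation: [0.0, 0.168, 0.986, 0.0]
wrist_force: [1.6, 0.6, -1.8]
opening: 0.519
grasp_force: 18.0
```

Emit:
{"op": "carry_out", "data": {
  "delta_pos": [
    [-0.009,-0.029,0],
    [-0.018,-0.058,0],
    [-0.028,-0.087,0],
    [-0.038,-0.116,0],
    [-0.048,-0.145,0],
    [-0.058,-0.172,0],
    [-0.066,-0.195,0],
    [-0.072,-0.213,0],
    [-0.077,-0.226,0],
    [-0.077,-0.226,0]
  ],
  "twist": [
    [0,0,0],
    [0,0,0],
    [0,0,0],
    [0,0,0],
    [0,0,0],
    [0,0,0],
    [0,0,0],
    [0,0,0],
    [0,0,0],
    [0,0,0]
  ],
  "jaw": [0.4,0.4,0.4,0.4,0.4,0.4,0.4,0.4,0.4,0.4]
}}

```text
time: 6.3
eef_pos: [0.4332, -0.2942, 0.122]
orientation: [0.0, 0.171, 0.985, -0.001]
wrist_force: [0.2, -0.1, -1.3]
opening: 0.517
grasp_force: 18.0
```

```bash
python3 -c "
from h import *
plan((.4344,-.2914,.0205))"
```

```text
t 6.3 tcp [0.4332, -0.2942, 0.122] yaw_y 70.4 tilt_deg 0.11 open 0.517 F 18.0 q [0.18, 0.4, 0.41, 1.97, -0.22, 0.81, 1.94]
(0.4344, -0.2914, 0.0205) -> [-0.0, 0.003, 0.101]
```

Emit:
{"op": "carry_out", "data": {
  "delta_pos": [
    [0,0.001,0.005],
    [0,0.002,0.02],
    [0,0.002,0.04],
    [0,0.002,0.06],
    [0,0.002,0.075],
    [0,0.002,0.085],
    [0,0.002,0.093],
    [0,0.002,0.098],
    [0,0.002,0.1],
    [0,0.002,0.1]
  ],
  "twist": [
    [0,0,0],
    [0,0,0],
    [0,0,0],
    [0,0,0],
    [0,0,0],
    [0,0,0],
    [0,0,0],
    [0,0,0],
    [0,0,0],
    [0,0,0]
  ],
  "jaw": [0.4,0.4,0.4,0.4,0.4,0.4,0.4,0.4,0.4,0.4]
}}

```text
time: 7.13
eef_pos: [0.4348, -0.2887, 0.0217]
orientation: [0.0, 0.169, 0.986, 0.0]
wrist_force: [-0.2, -0.2, -0.9]
opening: 0.513
grasp_force: 18.0
```

```bash
python3 -c "
from h import *
plan((.4344,-.2914,.0199)); print(arm.sense()['wrist_force'])"
```

```text
t 7.13 tcp [0.4348, -0.2887, 0.0217] yaw_y 70.6 tilt_deg 0.01 open 0.513 F 18.0 q [0.25, 0.56, 0.33, 2.05, -0.31, 0.59, 2.02]
(0.4344, -0.2914, 0.0199) -> [-0.001, -0.003, 0.002]
[-0.21878717 -0.16525791 -0.94664011]
```

Emit:
{"op": "carry_out", "data": {
  "delta_pos": [
    [0,-0.001,0.001],
    [0,-0.002,0.0015],
    [0,-0.002,0.002],
    [0,-0.002,0.002],
    [0,-0.002,0.002],
    [0,-0.002,0.002],
    [0,-0.002,0.002],
    [0,-0.002,0.002],
    [0,-0.002,0.002],
    [0,-0.002,0.002]
  ],
  "twist": [
    [0,0,0],
    [0,0,0],
    [0,0,0],
    [0,0,0],
    [0,0,0],
    [0,0,0],
    [0,0,0],
    [0,0,0],
    [0,0,0],
    [0,0,0]
  ],
  "jaw": [0.4,0.4,0.4,0.4,0.53,0.56,0.6,0.65,0.75,0.8]
}}

```text
time: 7.97
eef_pos: [0.434, -0.2907, 0.0197]
orientation: [0.0, 0.169, 0.986, 0.0]
wrist_force: [0.2, 0.2, -0.2]
opening: 0.749
grasp_force: 0.0
```

Emit:
{"op": "carry_out", "data": {
  "delta_pos": [
    [0,0,0],
    [0,0,-0.01],
    [0,0,-0.025],
    [0,0,-0.045],
    [0,0,-0.065],
    [0,0,-0.085],
    [0,0,-0.1],
    [0.005,0.02,-0.1],
    [0.014,0.045,-0.1],
    [0.022,0.068,-0.1]
  ],
  "twist": [
    [0,0,0],
    [0,0,0],
    [0,0,0],
    [0,0,0],
    [0,0,0],
    [0,0,0],
    [0,0,0],
    [0,0,0],
    [0,0,0],
    [0,0,0]
  ],
  "jaw": [0.8,0.8,0.8,0.8,0.8,0.8,0.8,0.8,0.8,0.8]
}}

```text
time: 8.8
eef_pos: [0.4359, -0.2189, 0.1208]
orientation: [0.001, 0.169, 0.986, -0.0]
wrist_force: [0.5, 0.3, 0.2]
opening: 0.799
grasp_force: 0.0
```

```bash
python3 -c "
from h import *
plan((.4597,-.0758,.12),(.4597,-.0758,.016))
T,S=arm.camera('top'),arm.camera('side')
for c in(T,S): print(fit(c,.4344,-.2914,.063,.02),fit(c,*OBJ['vial']))"
```

```text
t 8.8 tcp [0.4359, -0.2189, 0.1208] yaw_y 70.5 tilt_deg 0.08 open 0.799 F 0.0 q [0.04, 0.35, 0.41, 2.05, -0.2, 0.77, 1.8]
(0.4597, -0.0758, 0.12) -> [0.025, 0.143, 0.001]
(0.4597, -0.0758, 0.016) -> [0.025, 0.143, 0.105]
None (93, [0.4594, -0.0769], [0.4598, -0.0773], 0.0099, 0.0618)
(126, [0.4351, -0.2859], [0.4349, -0.2894], 0.0242, 0.0641) (57, [0.4606, -0.0746], [0.4603, -0.0754], 0.0111, 0.0625)
```

Emit:
{"op": "carry_out", "data": {
  "delta_pos": [
    [0.003,0.012,0],
    [0.007,0.037,0],
    [0.012,0.067,0],
    [0.017,0.096,0],
    [0.021,0.12,0],
    [0.024,0.136,0],
    [0.025,0.142,0],
    [0.025,0.143,0],
    [0.025,0.143,0],
    [0.025,0.143,0.01]
  ],
  "twist": [
    [0,0,0],
    [0,0,0],
    [0,0,0],
    [0,0,0],
    [0,0,0],
    [0,0,0],
    [0,0,0],
    [0,0,0],
    [0,0,0],
    [0,0,0]
  ],
  "jaw": [0.7,0.6,0.6,0.6,0.6,0.6,0.6,0.6,0.6,0.6]
}}

```text
time: 9.73
eef_pos: [0.4608, -0.0778, 0.1109]
orientation: [0.002, 0.17, 0.986, -0.0]
wrist_force: [1.0, -0.6, -0.5]
opening: 0.6
grasp_force: 0.0
```

```bash
python3 -c "
from h import *
plan((.4597,-.0758,.016))"
```

```text
t 9.73 tcp [0.4608, -0.0778, 0.1109] yaw_y 70.5 tilt_deg 0.18 open 0.6 F 0.0 q [-0.24, 0.33, 0.37, 2.11, -0.18, 0.72, 1.48]
(0.4597, -0.0758, 0.016) -> [0.002, 0.001, 0.095]
```

Emit:
{"op": "carry_out", "data": {
  "delta_pos": [
    [0.001,0.001,0.01],
    [0.001,0.001,0.025],
    [0.001,0.001,0.04],
    [0.001,0.001,0.055],
    [0.001,0.001,0.07],
    [0.001,0.001,0.082],
    [0.001,0.001,0.09],
    [0.001,0.001,0.094],
    [0.001,0.001,0.095],
    [0.001,0.001,0.095]
  ],
  "twist": [
    [0,0,0],
    [0,0,0],
    [0,0,0],
    [0,0,0],
    [0,0,0],
    [0,0,0],
    [0,0,0],
    [0,0,0],
    [0,0,0],
    [0,0,0]
  ],
  "jaw": [0.6,0.6,0.6,0.6,0.6,0.6,0.6,0.6,0.6,0.6],
  "squeeze": 8
}}

```text
time: 10.57
eef_pos: [0.4591, -0.0755, 0.0147]
orientation: [-0.0, 0.169, 0.986, -0.0]
wrist_force: [1.0, -0.7, 0.1]
opening: 0.597
grasp_force: 0.0
```

Emit:
{"op": "carry_out", "data": {
  "delta_pos": [
    [0,0,0],
    [0,0,0],
    [0,0,0],
    [0,0,0],
    [0,0,0],
    [0,0,0],
    [0,0,0],
    [0,0,0],
    [0,0,0],
    [0,0,0]
  ],
  "twist": [
    [0,0,0],
    [0,0,0],
    [0,0,0],
    [0,0,0],
    [0,0,0],
    [0,0,0],
    [0,0,0],
    [0,0,0],
    [0,0,0],
    [0,0,0]
  ],
  "jaw": [0.5,0.42,0.36,0.31,0.28,0.25,0.22,0.19,0.16,0.16]
}}

```text
time: 11.4
eef_pos: [0.4593, -0.0749, 0.0148]
orientation: [0.0, 0.169, 0.986, 0.0]
wrist_force: [-0.5, -0.5, 1.7]
opening: 0.247
grasp_force: 8.0
```

```bash
python3 -c "
from h import *
p=arm.sense()['eef_pos']; print(arm.sense()['wrist_force'])
plan((.646,-.090,p[2]+.1),(.646,-.09,p[2]+.005))"
```

```text
[-0.53792437 -0.47763992  1.73603575]
t 11.4 tcp [0.4593, -0.0749, 0.0148] yaw_y 70.6 tilt_deg 0.01 open 0.247 F 8.0 q [-0.16, 0.5, 0.28, 2.18, -0.29, 0.49, 1.57]
(0.646, -0.09, np.float64(0.1148237807784058)) -> [-0.181, 0.048, -0.1]
(0.646, -0.09, np.float64(0.019823780778405797)) -> [-0.181, 0.048, -0.005]
```

Emit:
{"op": "carry_out", "data": {
  "delta_pos": [
    [0,0,-0.005],
    [0,0,-0.02],
    [0,0,-0.04],
    [0,0,-0.065],
    [0,0,-0.085],
    [-0.01,0.003,-0.098],
    [-0.03,0.008,-0.1],
    [-0.055,0.015,-0.1],
    [-0.08,0.021,-0.1],
    [-0.105,0.028,-0.1]
  ],
  "twist": [
    [0,0,0],
    [0,0,0],
    [0,0,0],
    [0,0,0],
    [0,0,0],
    [0,0,0],
    [0,0,0],
    [0,0,0],
    [0,0,0],
    [0,0,0]
  ],
  "jaw": [0.16,0.16,0.16,0.16,0.16,0.16,0.16,0.16,0.16,0.16],
  "squeeze": 12
}}

```text
time: 12.23
eef_pos: [0.5684, -0.0835, 0.1152]
orientation: [0.0, 0.169, 0.986, 0.0]
wrist_force: [0.4, 0.8, 0.2]
opening: 0.244
grasp_force: 12.0
```

Emit:
{"op": "carry_out", "data": {
  "delta_pos": [
    [-0.022,0.006,0],
    [-0.042,0.011,0],
    [-0.058,0.015,0],
    [-0.07,0.018,0],
    [-0.076,0.02,0],
    [-0.076,0.02,0],
    [-0.076,0.02,0],
    [-0.076,0.02,0.01],
    [-0.076,0.02,0.025],
    [-0.076,0.02,0.04]
  ],
  "twist": [
    [0,0,0],
    [0,0,0],
    [0,0,0],
    [0,0,0],
    [0,0,0],
    [0,0,0],
    [0,0,0],
    [0,0,0],
    [0,0,0],
    [0,0,0]
  ],
  "jaw": [0.16,0.16,0.16,0.16,0.16,0.16,0.16,0.16,0.16,0.16]
}}

```text
time: 13.07
eef_pos: [0.6452, -0.0897, 0.0743]
orientation: [0.0, 0.169, 0.986, 0.0]
wrist_force: [-0.2, 0.1, -0.6]
opening: 0.245
grasp_force: 12.0
```

```bash
python3 -c "
from h import *
plan((.646,-.0905,.0199))"
```

```text
t 13.07 tcp [0.6452, -0.0897, 0.0743] yaw_y 70.6 tilt_deg 0.03 open 0.245 F 12.0 q [-0.17, 0.64, 0.34, 1.68, -0.27, 0.86, 1.52]
(0.646, -0.0905, 0.0199) -> [-0.001, -0.0, 0.054]
```

Emit:
{"op": "carry_out", "data": {
  "delta_pos": [
    [-0.001,0,0.008],
    [-0.001,0,0.018],
    [-0.001,0,0.028],
    [-0.001,0,0.037],
    [-0.001,0,0.044],
    [-0.001,0,0.049],
    [-0.001,0,0.052],
    [-0.001,0,0.053],
    [-0.001,0,0.053],
    [-0.001,0,0.053]
  ],
  "twist": [
    [0,0,0],
    [0,0,0],
    [0,0,0],
    [0,0,0],
    [0,0,0],
    [0,0,0],
    [0,0,0],
    [0,0,0],
    [0,0,0],
    [0,0,0]
  ],
  "jaw": [0.16,0.16,0.16,0.16,0.16,0.16,0.16,0.16,0.16,0.16]
}}

```text
time: 13.9
eef_pos: [0.6471, -0.0902, 0.0221]
orientation: [0.0, 0.169, 0.986, 0.0]
wrist_force: [0.2, -0.2, 0.1]
opening: 0.243
grasp_force: 12.0
```

```bash
python3 -c "
from h import *
plan((.646,-.0905,.0199));print(arm.sense()['wrist_force'])"
```

```text
t 13.9 tcp [0.6471, -0.0902, 0.0221] yaw_y 70.6 tilt_deg 0.04 open 0.243 F 12.0 q [-0.15, 0.71, 0.32, 1.71, -0.3, 0.77, 1.54]
(0.646, -0.0905, 0.0199) -> [0.001, -0.001, 0.002]
[ 0.19853901 -0.16054852  0.06442985]
```

Emit:
{"op": "carry_out", "data": {
  "delta_pos": [
    [0,0,0.001],
    [0,0,0.002],
    [0,0,0.002],
    [0,0,0.002],
    [0,0,0.002],
    [0,0,0.002],
    [0,0,0.002],
    [0,0,0.002],
    [0,0,0.002],
    [0,0,0.002]
  ],
  "twist": [
    [0,0,0],
    [0,0,0],
    [0,0,0],
    [0,0,0],
    [0,0,0],
    [0,0,0],
    [0,0,0],
    [0,0,0],
    [0,0,0],
    [0,0,0]
  ],
  "jaw": [0.16,0.16,0.16,0.16,0.26,0.29,0.33,0.38,0.45,0.55]
}}

```text
time: 14.73
eef_pos: [0.6468, -0.0901, 0.0197]
orientation: [-0.0, 0.169, 0.986, 0.0]
wrist_force: [0.8, 0.6, 0.5]
opening: 0.477
grasp_force: 0.0
```

Emit:
{"op": "carry_out", "data": {
  "delta_pos": [
    [0,0,0],
    [0,0,0],
    [0,0,-0.01],
    [0,0,-0.025],
    [0,0,-0.04],
    [0,0,-0.06],
    [0,0,-0.08],
    [0,0,-0.095],
    [0,0,-0.1],
    [0,0,-0.1]
  ],
  "twist": [
    [0,0,0],
    [0,0,0],
    [0,0,0],
    [0,0,0],
    [0,0,0],
    [0,0,0],
    [0,0,0],
    [0,0,0],
    [0,0,0],
    [0,0,0]
  ],
  "jaw": [0.6,0.6,0.6,0.65,0.7,0.8,0.9,1,1,1]
}}

```text
time: 15.57
eef_pos: [0.6478, -0.0903, 0.1217]
orientation: [0.002, 0.169, 0.986, 0.0]
wrist_force: [-0.2, -0.1, -0.9]
opening: 0.987
grasp_force: 0.0
```

```bash
python3 -c "
from h import *
plan((.650,.069,.12),(.650,.069,.015))
S=arm.camera('side');print(fit(S,.646,-.0905,.067,.01),fit(S,*OBJ['screw_tub']))"
```

```text
t 15.57 tcp [0.6478, -0.0903, 0.1217] yaw_y 70.6 tilt_deg 0.18 open 0.987 F 0.0 q [-0.18, 0.59, 0.37, 1.64, -0.25, 0.95, 1.5]
(0.65, 0.069, 0.12) -> [0.051, 0.151, 0.002]
(0.65, 0.069, 0.015) -> [0.051, 0.151, 0.107]
(55, [0.6486, -0.0889], [0.6505, -0.0883], 0.0126, 0.0672) (603, [0.65, 0.0721], [0.6498, 0.0706], 0.0346, 0.0413)
```

Emit:
{"op": "carry_out", "data": {
  "delta_pos": [
    [0.004,0.012,0],
    [0.012,0.036,0],
    [0.022,0.065,0],
    [0.032,0.095,0],
    [0.041,0.12,0],
    [0.047,0.14,0],
    [0.05,0.149,0],
    [0.051,0.151,0],
    [0.051,0.151,0],
    [0.051,0.151,0.01]
  ],
  "twist": [
    [0,0,0],
    [0,0,0],
    [0,0,0],
    [0,0,0],
    [0,0,0],
    [0,0,0],
    [0,0,0],
    [0,0,0],
    [0,0,0],
    [0,0,0]
  ],
  "jaw": [1,1,1,1,1,1,1,1,1,1]
}}

```text
time: 16.45
eef_pos: [0.65, 0.0673, 0.1109]
orientation: [0.001, 0.17, 0.986, -0.0]
wrist_force: [0.6, -0.7, 0.1]
opening: 0.997
grasp_force: 0.0
```

```bash
python3 -c "
from h import *
plan((.650,.0695,.015))"
```

```text
t 16.45 tcp [0.65, 0.0673, 0.1109] yaw_y 70.5 tilt_deg 0.16 open 0.997 F 0.0 q [-0.42, 0.6, 0.36, 1.65, -0.25, 0.93, 1.26]
(0.65, 0.0695, 0.015) -> [0.001, 0.002, 0.096]
```

Emit:
{"op": "carry_out", "data": {
  "delta_pos": [
    [0.001,0.001,0.01],
    [0.001,0.001,0.025],
    [0.001,0.001,0.04],
    [0.001,0.001,0.055],
    [0.001,0.001,0.07],
    [0.001,0.001,0.082],
    [0.001,0.001,0.09],
    [0.001,0.001,0.094],
    [0.001,0.001,0.095],
    [0.001,0.001,0.095]
  ],
  "twist": [
    [0,0,0],
    [0,0,0],
    [0,0,0],
    [0,0,0],
    [0,0,0],
    [0,0,0],
    [0,0,0],
    [0,0,0],
    [0,0,0],
    [0,0,0]
  ],
  "jaw": [1,1,1,1,1,1,1,1,1,1],
  "squeeze": 12
}}

```text
time: 17.28
eef_pos: [0.6484, 0.0702, 0.0148]
orientation: [0.0, 0.169, 0.986, -0.0]
wrist_force: [-0.2, 0.1, 0.9]
opening: 0.998
grasp_force: 0.0
```

Emit:
{"op": "carry_out", "data": {
  "delta_pos": [
    [0,0,0],
    [0,0,0],
    [0,0,0],
    [0,0,0],
    [0,0,0],
    [0,0,0],
    [0,0,0],
    [0,0,0],
    [0,0,0],
    [0,0,0]
  ],
  "twist": [
    [0,0,0],
    [0,0,0],
    [0,0,0],
    [0,0,0],
    [0,0,0],
    [0,0,0],
    [0,0,0],
    [0,0,0],
    [0,0,0],
    [0,0,0]
  ],
  "jaw": [0.9,0.85,0.8,0.76,0.72,0.69,0.66,0.63,0.6,0.6]
}}

```text
time: 18.12
eef_pos: [0.6484, 0.0705, 0.0149]
orientation: [0.0, 0.169, 0.986, 0.0]
wrist_force: [-0.7, -0.9, 2.8]
opening: 0.698
grasp_force: 12.0
```

```bash
python3 -c "
from h import *
p=arm.sense()['eef_pos']; print(arm.sense()['wrist_force'])
plan((.6268,-.257,p[2]+.1),(.6268,-.257,p[2]+.005))"
```

```text
[-0.65367867 -0.87145418  2.81735372]
t 18.12 tcp [0.6484, 0.0705, 0.0149] yaw_y 70.6 tilt_deg 0.02 open 0.698 F 12.0 q [-0.39, 0.72, 0.31, 1.71, -0.3, 0.76, 1.3]
(0.6268, -0.257, np.float64(0.11494090896326178)) -> [-0.089, -0.316, -0.1]
(0.6268, -0.257, np.float64(0.019940908963261773)) -> [-0.089, -0.316, -0.005]
```

Emit:
{"op": "carry_out", "data": {
  "delta_pos": [
    [0,0,-0.005],
    [0,0,-0.02],
    [0,0,-0.04],
    [0,0,-0.065],
    [0,0,-0.09],
    [-0.002,-0.007,-0.105],
    [-0.007,-0.025,-0.11],
    [-0.014,-0.05,-0.11],
    [-0.022,-0.078,-0.11],
    [-0.03,-0.106,-0.11]
  ],
  "twist": [
    [0,0,0],
    [0,0,0],
    [0,0,0],
    [0,0,0],
    [0,0,0],
    [0,0,0],
    [0,0,0],
    [0,0,0],
    [0,0,0],
    [0,0,0]
  ],
  "jaw": [0.6,0.6,0.6,0.6,0.6,0.6,0.6,0.6,0.6,0.6],
  "squeeze": 18
}}

```text
time: 18.95
eef_pos: [0.6411, -0.04, 0.1251]
orientation: [0.0, 0.168, 0.986, 0.0]
wrist_force: [0.7, -1.0, -0.6]
opening: 0.697
grasp_force: 18.0
```

Emit:
{"op": "carry_out", "data": {
  "delta_pos": [
    [-0.008,-0.028,0],
    [-0.016,-0.056,0],
    [-0.024,-0.084,0],
    [-0.032,-0.112,0],
    [-0.039,-0.138,0],
    [-0.046,-0.162,0],
    [-0.052,-0.184,0],
    [-0.056,-0.2,0],
    [-0.059,-0.21,0],
    [-0.059,-0.21,0]
  ],
  "twist": [
    [0,0,0],
    [0,0,0],
    [0,0,0],
    [0,0,0],
    [0,0,0],
    [0,0,0],
    [0,0,0],
    [0,0,0],
    [0,0,0],
    [0,0,0]
  ],
  "jaw": [0.6,0.6,0.6,0.6,0.6,0.6,0.6,0.6,0.6,0.6]
}}

```text
time: 19.78
eef_pos: [0.6262, -0.2603, 0.1249]
orientation: [-0.0, 0.17, 0.985, -0.001]
wrist_force: [-1.0, 0.5, 0.4]
opening: 0.695
grasp_force: 18.0
```

```bash
python3 -c "
from h import *
plan((.6255,-.2565,.0199))"
```

```text
t 19.78 tcp [0.6262, -0.2603, 0.1249] yaw_y 70.4 tilt_deg 0.09 open 0.695 F 18.0 q [0.08, 0.63, 0.37, 1.57, -0.26, 1.0, 1.76]
(0.6255, -0.2565, 0.0199) -> [0.002, 0.004, 0.105]
```

Emit:
{"op": "carry_out", "data": {
  "delta_pos": [
    [0,0.001,0.005],
    [0,0.002,0.02],
    [0,0.002,0.04],
    [0,0.002,0.06],
    [0,0.002,0.075],
    [0,0.002,0.087],
    [0,0.002,0.096],
    [0,0.002,0.101],
    [0,0.002,0.103],
    [0,0.002,0.103]
  ],
  "twist": [
    [0,0,0],
    [0,0,0],
    [0,0,0],
    [0,0,0],
    [0,0,0],
    [0,0,0],
    [0,0,0],
    [0,0,0],
    [0,0,0],
    [0,0,0]
  ],
  "jaw": [0.6,0.6,0.6,0.6,0.6,0.6,0.6,0.6,0.6,0.6]
}}

```text
time: 20.62
eef_pos: [0.628, -0.255, 0.0217]
orientation: [0.0, 0.168, 0.986, 0.0]
wrist_force: [-0.5, 0.2, -0.6]
opening: 0.695
grasp_force: 18.0
```

```bash
python3 -c "
from h import *
plan((.6255,-.2565,.0199));print(arm.sense()['wrist_force'])"
```

```text
t 20.62 tcp [0.628, -0.255, 0.0217] yaw_y 70.6 tilt_deg 0.01 open 0.695 F 18.0 q [0.1, 0.74, 0.33, 1.64, -0.3, 0.81, 1.79]
(0.6255, -0.2565, 0.0199) -> [0.002, -0.002, 0.002]
[-0.47688433  0.23134549 -0.64876514]
```

Emit:
{"op": "carry_out", "data": {
  "delta_pos": [
    [0.001,-0.001,0.001],
    [0.002,-0.002,0.002],
    [0.002,-0.002,0.002],
    [0.002,-0.002,0.002],
    [0.002,-0.002,0.002],
    [0.002,-0.002,0.002],
    [0.002,-0.002,0.002],
    [0.002,-0.002,0.002],
    [0.002,-0.002,0.002],
    [0.002,-0.002,0.002]
  ],
  "twist": [
    [0,0,0],
    [0,0,0],
    [0,0,0],
    [0,0,0],
    [0,0,0],
    [0,0,0],
    [0,0,0],
    [0,0,0],
    [0,0,0],
    [0,0,0]
  ],
  "jaw": [0.6,0.6,0.6,0.6,0.71,0.73,0.76,0.8,0.88,1]
}}

```text
time: 21.45
eef_pos: [0.6253, -0.2564, 0.0198]
orientation: [0.0, 0.169, 0.986, 0.0]
wrist_force: [0.3, -0.2, 0.1]
opening: 0.9
grasp_force: 0.0
```

Emit:
{"op": "carry_out", "data": {
  "delta_pos": [
    [0,0,0],
    [0,0,0],
    [0,0,-0.01],
    [0,0,-0.025],
    [0,0,-0.04],
    [0,0,-0.06],
    [0,0,-0.08],
    [0,0,-0.1],
    [0.005,0.015,-0.11],
    [0.014,0.04,-0.11]
  ],
  "twist": [
    [0,0,0],
    [0,0,0],
    [0,0,0],
    [0,0,0],
    [0,0,0],
    [0,0,0],
    [0,0,0],
    [0,0,0],
    [0,0,0],
    [0,0,0]
  ],
  "jaw": [1,1,1,1,1,1,1,0.9,0.8,0.7]
}}

```text
time: 22.28
eef_pos: [0.6262, -0.2185, 0.1338]
orientation: [0.003, 0.171, 0.985, -0.002]
wrist_force: [0.8, 0.6, 0.5]
opening: 0.829
grasp_force: 0.0
```

```bash
python3 -c "
from h import *
plan((.643,.2705,.13),(.643,.2705,.015))
S=arm.camera('side');print(fit(S,.6268,-.257,.046,.033),fit(S,*OBJ['film_canister']))"
```

```text
t 22.28 tcp [0.6262, -0.2185, 0.1338] yaw_y 70.3 tilt_deg 0.38 open 0.829 F 0.0 q [0.01, 0.59, 0.38, 1.61, -0.25, 0.98, 1.69]
(0.643, 0.2705, 0.13) -> [0.149, 0.466, 0.002]
(0.643, 0.2705, 0.015) -> [0.15, 0.466, 0.117]
(295, [0.6282, -0.2537], [0.6275, -0.2537], 0.0349, 0.0466) (297, [0.643, 0.2722], [0.6432, 0.2716], 0.0179, 0.0503)
```

Emit:
{"op": "carry_out", "data": {
  "delta_pos": [
    [0.007,0.023,0],
    [0.016,0.05,0],
    [0.026,0.08,0],
    [0.036,0.112,0],
    [0.046,0.144,0],
    [0.056,0.176,0],
    [0.066,0.208,0],
    [0.076,0.238,0],
    [0.085,0.266,0],
    [0.094,0.292,0]
  ],
  "twist": [
    [0,0,0],
    [0,0,0],
    [0,0,0],
    [0,0,0],
    [0,0,0],
    [0,0,0],
    [0,0,0],
    [0,0,0],
    [0,0,0],
    [0,0,0]
  ],
  "jaw": [0.7,0.7,0.7,0.7,0.7,0.7,0.7,0.7,0.7,0.7]
}}

```text
time: 23.17
eef_pos: [0.6337, 0.0949, 0.1304]
orientation: [0.0, 0.168, 0.986, 0.0]
wrist_force: [0.4, 0.1, -0.6]
opening: 0.699
grasp_force: 0.0
```

Emit:
{"op": "carry_out", "data": {
  "delta_pos": [
    [0.009,0.028,0],
    [0.018,0.056,0],
    [0.027,0.084,0],
    [0.035,0.11,0],
    [0.042,0.132,0],
    [0.049,0.15,0],
    [0.053,0.163,0.01],
    [0.055,0.17,0.02],
    [0.055,0.171,0.03],
    [0.055,0.171,0.03]
  ],
  "twist": [
    [0,0,0],
    [0,0,0],
    [0,0,0],
    [0,0,0],
    [0,0,0],
    [0,0,0],
    [0,0,0],
    [0,0,0],
    [0,0,0],
    [0,0,0]
  ],
  "jaw": [0.7,0.7,0.7,0.7,0.7,0.7,0.7,0.7,0.7,0.7]
}}

```text
time: 24.0
eef_pos: [0.6372, 0.2707, 0.0965]
orientation: [-0.002, 0.169, 0.986, -0.002]
wrist_force: [-1.5, -0.6, -0.3]
opening: 0.703
grasp_force: 0.0
```

```bash
python3 -c "
from h import *
plan((.643,.2705,.015))"
```

```text
t 24.0 tcp [0.6372, 0.2707, 0.0965] yaw_y 70.6 tilt_deg 0.27 open 0.703 F 0.0 q [-0.69, 0.68, 0.35, 1.54, -0.26, 0.97, 0.97]
(0.643, 0.2705, 0.015) -> [-0.006, 0.002, 0.081]
```

Emit:
{"op": "carry_out", "data": {
  "delta_pos": [
    [-0.003,0.001,0.01],
    [-0.005,0.001,0.023],
    [-0.005,0.001,0.036],
    [-0.005,0.001,0.049],
    [-0.005,0.001,0.061],
    [-0.005,0.001,0.071],
    [-0.005,0.001,0.078],
    [-0.005,0.001,0.081],
    [-0.005,0.001,0.081],
    [-0.005,0.001,0.081]
  ],
  "twist": [
    [0,0,0],
    [0,0,0],
    [0,0,0],
    [0,0,0],
    [0,0,0],
    [0,0,0],
    [0,0,0],
    [0,0,0],
    [0,0,0],
    [0,0,0]
  ],
  "jaw": [0.7,0.7,0.7,0.7,0.7,0.7,0.7,0.7,0.7,0.7],
  "squeeze": 8
}}

```text
time: 24.83
eef_pos: [0.6441, 0.2715, 0.019]
orientation: [0.0, 0.169, 0.986, 0.0]
wrist_force: [-0.0, -0.3, 0.3]
opening: 0.697
grasp_force: 0.0
```

```bash
python3 -c "
from h import *
plan((.643,.2705,.015))"
```

```text
t 24.83 tcp [0.6441, 0.2715, 0.019] yaw_y 70.6 tilt_deg 0.03 open 0.697 F 0.0 q [-0.67, 0.77, 0.31, 1.58, -0.29, 0.84, 0.99]
(0.643, 0.2705, 0.015) -> [0.001, -0.001, 0.004]
```

Good; lower 3 mm more and close.

Emit:
{"op": "carry_out", "data": {
  "delta_pos": [
    [0,0,0.002],
    [0,0,0.003],
    [0,0,0.003],
    [0,0,0.003],
    [0,0,0.003],
    [0,0,0.003],
    [0,0,0.003],
    [0,0,0.003],
    [0,0,0.003],
    [0,0,0.003]
  ],
  "twist": [
    [0,0,0],
    [0,0,0],
    [0,0,0],
    [0,0,0],
    [0,0,0],
    [0,0,0],
    [0,0,0],
    [0,0,0],
    [0,0,0],
    [0,0,0]
  ],
  "jaw": [0.6,0.55,0.5,0.45,0.41,0.37,0.34,0.31,0.28,0.25]
}}

```text
time: 25.67
eef_pos: [0.6439, 0.2715, 0.0158]
orientation: [0.0, 0.169, 0.986, 0.0]
wrist_force: [0.2, -0.6, 0.9]
opening: 0.348
grasp_force: 8.0
```

Emit:
{"op": "carry_out", "data": {
  "delta_pos": [
    [0,0,0],
    [0,0,0],
    [0,0,-0.005],
    [0,0,-0.02],
    [0,0,-0.04],
    [0,0,-0.06],
    [0,0,-0.08],
    [0,0,-0.095],
    [0,0,-0.1],
    [0,0,-0.1]
  ],
  "twist": [
    [0,0,0],
    [0,0,0],
    [0,0,0],
    [0,0,0],
    [0,0,0],
    [0,0,0],
    [0,0,0],
    [0,0,0],
    [0,0,0],
    [0,0,0]
  ],
  "jaw": [0.25,0.25,0.25,0.25,0.25,0.25,0.25,0.25,0.25,0.25],
  "squeeze": 12
}}

```text
time: 26.5
eef_pos: [0.6446, 0.2717, 0.1174]
orientation: [0.001, 0.169, 0.986, 0.001]
wrist_force: [-0.1, -0.5, -0.5]
opening: 0.348
grasp_force: 12.0
```

```bash
python3 -c "
from h import *
plan((.4267,.2855,.116),(.4267,.2855,.0207))"
```

```text
t 26.5 tcp [0.6446, 0.2717, 0.1174] yaw_y 70.6 tilt_deg 0.15 open 0.348 F 12.0 q [-0.69, 0.66, 0.35, 1.51, -0.26, 1.01, 0.96]
(0.4267, 0.2855, 0.116) -> [0.21, -0.059, 0.001]
(0.4267, 0.2855, 0.0207) -> [0.21, -0.06, 0.096]
```

Emit:
{"op": "carry_out", "data": {
  "delta_pos": [
    [0.01,-0.003,0],
    [0.032,-0.009,0],
    [0.06,-0.017,0],
    [0.09,-0.025,0],
    [0.12,-0.034,0],
    [0.148,-0.042,0],
    [0.173,-0.049,0],
    [0.193,-0.055,0],
    [0.205,-0.058,0],
    [0.21,-0.059,0]
  ],
  "twist": [
    [0,0,0],
    [0,0,0],
    [0,0,0],
    [0,0,0],
    [0,0,0],
    [0,0,0],
    [0,0,0],
    [0,0,0],
    [0,0,0],
    [0,0,0]
  ],
  "jaw": [0.25,0.25,0.25,0.25,0.25,0.25,0.25,0.25,0.25,0.25]
}}

```text
time: 27.33
eef_pos: [0.4238, 0.2856, 0.115]
orientation: [-0.001, 0.168, 0.986, -0.001]
wrist_force: [1.0, 0.7, -0.9]
opening: 0.345
grasp_force: 12.0
```

Emit:
{"op": "carry_out", "data": {
  "delta_pos": [
    [0,0,0],
    [0,0,0],
    [0,0,0.01],
    [0,0,0.02],
    [0,0,0.032],
    [0,0,0.044],
    [0,0,0.054],
    [0,0,0.06],
    [0,0,0.06],
    [0,0,0.06]
  ],
  "twist": [
    [0,0,0],
    [0,0,0],
    [0,0,0],
    [0,0,0],
    [0,0,0],
    [0,0,0],
    [0,0,0],
    [0,0,0],
    [0,0,0],
    [0,0,0]
  ],
  "jaw": [0.25,0.25,0.25,0.25,0.25,0.25,0.25,0.25,0.25,0.25]
}}

```text
time: 28.17
eef_pos: [0.4262, 0.2852, 0.0553]
orientation: [-0.0, 0.169, 0.986, -0.0]
wrist_force: [-0.1, 0.3, 0.3]
opening: 0.339
grasp_force: 12.0
```

```bash
python3 -c "
from h import *
plan((.4267,.2855,.0207))"
```

```text
t 28.17 tcp [0.4262, 0.2852, 0.0553] yaw_y 70.6 tilt_deg 0.05 open 0.339 F 12.0 q [-0.93, 0.49, 0.32, 2.05, -0.25, 0.65, 0.78]
(0.4267, 0.2855, 0.0207) -> [-0.0, 0.0, 0.035]
```

Emit:
{"op": "carry_out", "data": {
  "delta_pos": [
    [0,0,0.005],
    [0,0,0.011],
    [0,0,0.017],
    [0,0,0.022],
    [0,0,0.027],
    [0,0,0.03],
    [0,0,0.032],
    [0,0,0.033],
    [0,0,0.033],
    [0,0,0.033]
  ],
  "twist": [
    [0,0,0],
    [0,0,0],
    [0,0,0],
    [0,0,0],
    [0,0,0],
    [0,0,0],
    [0,0,0],
    [0,0,0],
    [0,0,0],
    [0,0,0]
  ],
  "jaw": [0.25,0.25,0.25,0.25,0.25,0.25,0.25,0.25,0.25,0.25]
}}

```text
time: 29.0
eef_pos: [0.4263, 0.2856, 0.0228]
orientation: [0.0, 0.169, 0.986, 0.0]
wrist_force: [-0.2, 0.8, -0.2]
opening: 0.35
grasp_force: 12.0
```

```bash
python3 -c "
from h import *
plan((.4267,.2855,.0207));print(arm.sense()['wrist_force'])"
```

```text
t 29.0 tcp [0.4263, 0.2856, 0.0228] yaw_y 70.6 tilt_deg 0.01 open 0.35 F 12.0 q [-0.91, 0.54, 0.29, 2.07, -0.28, 0.57, 0.81]
(0.4267, 0.2855, 0.0207) -> [-0.0, 0.0, 0.002]
[-0.17255025  0.79166036 -0.20996182]
```

Emit:
{"op": "carry_out", "data": {
  "delta_pos": [
    [0,0,0.001],
    [0,0,0.002],
    [0,0,0.002],
    [0,0,0.002],
    [0,0,0.002],
    [0,0,0.002],
    [0,0,0.002],
    [0,0,0.002],
    [0,0,0.002],
    [0,0,0.002]
  ],
  "twist": [
    [0,0,0],
    [0,0,0],
    [0,0,0],
    [0,0,0],
    [0,0,0],
    [0,0,0],
    [0,0,0],
    [0,0,0],
    [0,0,0],
    [0,0,0]
  ],
  "jaw": [0.25,0.25,0.25,0.25,0.36,0.39,0.43,0.48,0.55,0.65]
}}

```text
time: 29.83
eef_pos: [0.4261, 0.2856, 0.0208]
orientation: [0.0, 0.169, 0.986, 0.0]
wrist_force: [-0.3, -0.1, -0.2]
opening: 0.576
grasp_force: 0.0
```

Emit:
{"op": "carry_out", "data": {
  "delta_pos": [
    [0,0,0],
    [0,0,0],
    [0,0,-0.01],
    [0,0,-0.025],
    [0,0,-0.045],
    [0,0,-0.07],
    [0,0,-0.1],
    [0,0,-0.13],
    [0,0,-0.16],
    [0,0,-0.18]
  ],
  "twist": [
    [0,0,0],
    [0,0,0],
    [0,0,0],
    [0,0,0],
    [0,0,0],
    [0,0,0],
    [0,0,0],
    [0,0,0],
    [0,0,0],
    [0,0,0]
  ],
  "jaw": [0.7,0.7,0.7,0.7,0.7,0.7,0.7,0.7,0.7,0.7]
}}

```text
time: 30.67
eef_pos: [0.4268, 0.2856, 0.2043]
orientation: [0.001, 0.169, 0.986, 0.001]
wrist_force: [0.4, 0.6, 0.6]
opening: 0.7
grasp_force: 0.0
```

Emit:
{"op": "carry_out", "data": {
  "delta_pos": [
    [0.005,0.01,0],
    [0.02,0.03,0],
    [0.04,0.05,0],
    [0.06,0.08,0],
    [0.08,0.11,0],
    [0.1,0.14,0],
    [0.115,0.17,0],
    [0.125,0.19,0],
    [0.13,0.2,0],
    [0.13,0.2,0]
  ],
  "twist": [
    [0,0,0],
    [0,0,0],
    [0,0,0],
    [0,0,0],
    [0,0,0],
    [0,0,0],
    [0,0,0],
    [0,0,0],
    [0,0,0],
    [0,0,0]
  ],
  "jaw": [0.7,0.7,0.7,0.7,0.7,0.7,0.7,0.7,0.7,0.7]
}}

```text
time: 31.5
eef_pos: [0.3684, 0.5197, 0.1999]
orientation: [-0.0, 0.167, 0.986, -0.0]
wrist_force: [0.3, -1.6, 0.2]
opening: 0.702
grasp_force: 0.0
```

Run:
```python
from h import *
plan()
T,S=arm.camera('top'),arm.camera('side')
for n,b,h in (('vial','b1',.067),('film_canister','b2',.055),('amber_jar','b3',.063),('screw_tub','b4',.046)):
    x,y=OBJ[b][:2]; r=OBJ[n][3]
    for c in (T,S): print(n,'top',fit(c,x,y,h,r),'block',fit(c,*OBJ[b])[1:3] if fit(c,*OBJ[b]) else None)
k=lambda c,b:cv2.resize(c['img'][b[0]:b[1],b[2]:b[3]],(400,300),interpolation=3)
cv2.imwrite('pics/final.png',np.hstack([k(T,(110,350,120,500)),k(S,(170,400,180,420))])[:,:,::-1])
```

```text
t 31.5 tcp [0.3684, 0.5197, 0.1999] yaw_y 70.8 tilt_deg 0.04 open 0.702 F 0.0 q [-1.26, 0.49, 0.34, 1.6, -0.18, 1.09, 0.36]
vial top (93, [0.6476, -0.0914], [0.6481, -0.0908], 0.0106, 0.0669) block ([0.6445, -0.0912], [0.6456, -0.0917])
vial top (57, [0.6484, -0.0889], [0.6487, -0.0893], 0.0112, 0.0675) block ([0.6459, -0.0866], [0.6444, -0.0884])
film_canister top (278, [0.4252, 0.2829], [0.425, 0.2834], 0.0173, 0.0548) block ([0.4261, 0.2841], [0.4263, 0.2851])
film_canister top (302, [0.4264, 0.2862], [0.4259, 0.2861], 0.0174, 0.0553) block ([0.427, 0.2906], [0.4254, 0.2879])
amber_jar top (429, [0.4337, -0.2907], [0.4339, -0.2915], 0.0218, 0.063) block ([0.4338, -0.2927], [0.4345, -0.2929])
amber_jar top (135, [0.4351, -0.2867], [0.4337, -0.2888], 0.0246, 0.0642) block ([0.4354, -0.2821], [0.4354, -0.2882])
screw_tub top (862, [0.627, -0.2571], [0.6276, -0.2576], 0.0333, 0.0454) block ([0.6262, -0.2577], [0.6269, -0.2579])
screw_tub top (300, [0.6282, -0.254], [0.6273, -0.2566], 0.0371, 0.0464) block ([0.6276, -0.246], [0.6265, -0.2534])
```

View pics/final.png

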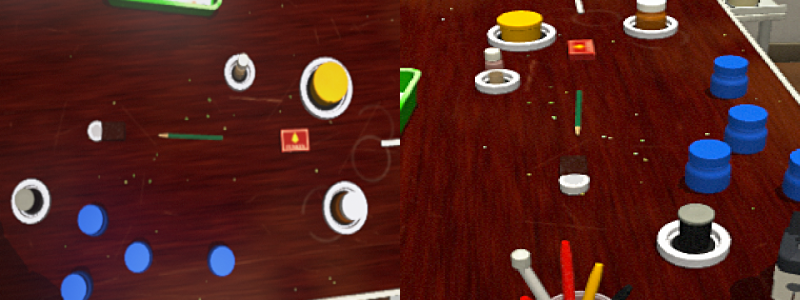

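All four stand upright in their wells: tops at the expected heights, centres within about 3 mm. The lens, the matchbox and the blue jars look undisturbed, and the arm is clear.

```bash
python3 -c "
from h import *
print(arm.finish_job())"
```

```text
the job is handed in; nothing more can be done
None
```

The job is handed in at about 31 s: the vial, film canister, amber jar and tub stand upright in blocks 1 to 4, each about 3 mm or less off centre by my last measurement, but the hand-in gave no verdict.

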